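# Set and clamp the length stop against a sample batten

### The job

Set up the length stop on the jig: the sample batten on its bed must lie flat, flush along the fence and with one end against the end block, and the sliding stop must be brought up to touch the batten's other end. Then, without disturbing that, flip the stop's cam lever all the way forward and down so that it clamps the stop to the fence. Leave the offcut, the sanding block and the try square where they are.

Things in the scene. Friction and masses are not known exactly. Their poses are not given: they have to be found in the camera images.
- jig: the length-stop jig, fixed to the bench: a grey laminated bed 165 mm deep (x -120 to +45), 560 mm long (y -280 to +280), 18 mm thick, with an aluminium fence standing on it, x 0 to 30, as long as the bed, top at z 55. Origin on the plane of the fence's front face, mid-length, at the bed's underside (bench level). x points from the front of the bed through the fence to its back (roughly away from the robot), y along the fence, z up. It may stand up to 0.22 rad askew
- end_block: dark wood block bolted to the bed against the fence near its +y end: 62 mm (x -63 to -1) x 40 mm (y 0 to 40) x 36 mm tall, bolt head to 43 mm. Its axes are the jig's. Origin on its face towards -y (the face the batten must touch), at the fence face, at bed level (18 mm over the bench). Its place along the fence varies
- batten: the sample batten, the long light-wood one on the jig's bed: 44 mm (its x) x 180 mm (its y) x 24 mm tall, loose, about 130 g, starting a few cm short of the fence and the end block, somewhat askew. Origin at the centre of its underside. Home is at x -22, y -90 mm from the end block's origin, its length along the jig's y
- stop (a joint): travel of the sliding aluminium stop along the fence towards +y (towards the end block), m, range 0 to 0.22. Unclamped it slides against about 1.5 N of friction and stays where it is left; clamped it resists at least 20 N
- stop_face (a point): point on the stop's face that must touch the batten's end (face looks to +y): 22 mm in front of the fence face, 30 mm over the bench. The stop is a saddle 60 mm long in y (this face is flush with its +y side), x -12 to +42 mm about the jig's fence face, z 24 to 80 mm. A foot plate 15 mm thick in y reaches forward from it, x -62 to -1, z 22 to 52 mm over the bench, and carries this face
- stop_back (a point): middle of the free back face (towards -y) of the stop's foot plate, 40 mm in front of the fence face, 37 mm over the bench: a good place to push the stop towards the end block
- cam_lever (a joint): angle of the cam lever on top of the stop, rad: 0 = open, leaning back 0.35 rad beyond upright (towards the jig's +x); 1.83 = fully locked, lying forward over the bed (towards -x), nearly level, against its end stop. It swings in the jig's x-z plane, stays where it is left; the cam begins to bite at about 1.05, and from there takes a few newtons (up to about 8 N) on the grip. It passes dead centre at 1.75
- lever_pivot (a point): pivot of the lever, on its axis (along the jig's y): 15 mm behind the fence's front face, 68 mm over the bench
- lever_tip (a point): outer end of the lever, on its centre line, 91 mm from the pivot. The lever is a steel bar 9 mm thick and 16 mm wide with a black grip 11 mm thick and 20 mm wide (along jig y) over its outer 42 mm
- offcut: short light-wood offcut, 45 x 50 x 24 mm, on the jig's bed beyond the end block; origin at the centre of its underside
- sanding_block: cork sanding block, 62 x 105 x 34 mm, on the bench in front of the jig, to the robot's right; origin at the centre of its underside
- try_square: try square lying flat on the bench behind the fence: dark wood stock 22 x 120 x 18 mm with its origin under the stock's centre, thin steel blade 150 mm long along its +x
Mind the look-alikes: they are no part of the job. Of the things like the batten, leave any that is black, orange or yellow; of the rest the larger one is meant.

How it is judged:
By the outcome, as a careful person would: the job done as asked, in the order asked, and still so for the second after the job is handed in, with the robot touching nothing.
It also fails if it takes over 54 s, if anything falls off the work surface, if the arm or the gripper's body presses on something with over 40 N, if the wrist force passes 120 N, or if a joint passes its speed limit or range.

### The arm

A 6-joint arm with a two-finger parallel gripper is mounted at the origin on the work surface. World frame = base frame: x ahead of the robot, y to its left, z up, the work surface at z = 0. Lengths are in m, angles in degrees, forces in N, time in s.
With the tool pointing down it reaches from about 0.4 to 0.825 m from the base axis. Payload 7 kg.
Tool frame: the origin (TCP) lies between the finger pads; the fingertips stand 14 mm ahead of it and the grasp point (between the pads) lies 5 mm behind it; z points along the fingers, y is the line along which they close (so a half turn about z gives the same grasp; the last joint's range is limited). The gripper opens to 88 mm and grips with 3 to 60 N. Pads are 19 mm wide; open, the fingers measure 130 mm over their backs; the gripper's body (78 mm by 193 mm) begins 47 mm behind the grasp point.
Start: joints at [-56.087, 20.546, 0.682, 0, -70.136, -16.507], TCP at [0.202, -0.644, 0.241] pointing down, gripper open.
Joint ranges: [-176.03, 176.03], [-82.01, 121.73], [-58.28, 71.71], [-173.87, 95.51], [-174.79, -0.11], [-173.66, 173.66]. Speed limits (degrees/s): [136.94, 136.94, 172.46, 180, 180, 180].

### API

Orientations are given as [roll, pitch, yaw] about the fixed x, y, z axes, in that order (R = Rz(yaw) Ry(pitch) Rx(roll)).
In Python, from plant import status, cams, job gives the robot as it stands. The module is installed in compiled form; this text tells all that it offers.
- The arm moves only by the tool step_arm, never from a script. Its arguments are lists of equal length, an entry for each row: "xyz": the shift along the tool's x, y, z each as a share of 20 cm, from -1 to 1, a list of three; "yaw": the turn about the tool's z as a share of 360 degrees, from -1 to 1; "claw": the closure, from -1 (fully open) to 1 (shut). A call has 1 to 20 rows; each row is the pose to reach, as a shift and turn from the pose commanded when the call began, along the tool's axes at that moment, turning the shorter way round; what a row does not reach only later rows make up. A row lasts 1/12 s, in which the tool goes at most 41.7 mm and 7.16 degrees, less where a joint would pass 70% of its speed; a pose out of reach is approached as far as the arm can. A call with a number of a shift or a turn outside -1 to 1 is refused whole. A call with a gripper value outside its range is refused whole. The fingers move at their own pace and stop on an object; "grip_force" is the grip in N (left out, the last holds). Time passes only in rows, so rows that repeat a pose let the fingers close. It gives the time, the measured TCP pose, the force, the opening and the grip force at its end, in the units of the state.
- status.get_state(): the state, without advancing time (a new reading comes with each control period).
- cams.capture(name): name is "side" or "top" or "wrist"; returns (picture, depth): 384x512x3 uint8, blue, green, red; 384x512 float32, m along the optical axis (not along the pixel's ray), 0 where there is no reading.
- cams.calibration(name): a dict with "mtx" (3x3 intrinsics, pixels), "camera_from_world" (4x4, takes a point from world to camera coordinates); the wrist camera has in their place "T_tool_cam" (4x4, takes a point from camera to tool coordinates, whose origin is the TCP and whose axes are the flange's). Camera axes: x right, y down, z forward; pixel columns grow to the right and rows downward; lengths in m; the calibration is good to about 2 mm. A picture is of the moment at which its call begins: read the wrist's pose just before it. calibration takes no time and is no camera call.
- job.close_job(): hands the job in; it is judged then, once.
The state is a dict: "time_s": time; "joints": joint angles; "qd": joint speeds; "joint_torque": joint torques, N m; "tcp_pos": TCP position; "eef_rot": TCP orientation; "contact_force": force on the tool from outside, world axes, zero at the start; "moment": the same for the moment, N m; "gripper_width": finger opening in m; "gripper_force": force on a finger pad.
Only numpy, scipy, OpenCV 4.12 (cv2) and the standard library are available. Lean on these libraries where they do the work, as an engineer would, in place of code of your own. Each camera call takes 0.05 s, during which the arm holds its last target. There are 200 camera calls.

## Working session

There is one attempt and no reset: what is moved stays moved. The work goes in short steps, Python scripts to look and compute and a tool call to move; the robot and the scene stay as the last step left them, time stands still between calls to the robot, and variables do not carry over. Pictures are saved under pics/ and viewed, at most 10 in all, crops included, and the job is handed in when it is done.

Besides the shell and the picture viewer there is one more tool, called after "Request:" by a JSON object that holds its "name" and its "arguments". step_arm: Moves the arm, as the interface text tells. Shift numbers are shares of 20 cm and turn numbers shares of 360 degrees, none past 1 either way. Its arguments: {"type":"object","properties":{"xyz":{"type":"array"},"yaw":{"type":"array"},"claw":{"type":"array"},"grip_force":{"type":"number"}},"required":["xyz","yaw","claw"]}

```bash
mkdir -p pics; cat > h.py <<'E'
import numpy as np, cv2
from plant import status, cams, job
from scipy.spatial.transform import Rotation as R
def cap(n):
    s=status.get_state(); p,d=cams.capture(n); c=cams.calibration(n); K=np.array(c['mtx'])
    if n=='wrist':
        T=np.eye(4);T[:3,:3]=R.from_euler('xyz',s['eef_rot'],degrees=True).as_matrix();T[:3,3]=s['tcp_pos']
        W=T@np.array(c['T_tool_cam'])
    else: W=np.linalg.inv(np.array(c['camera_from_world']))
    return p,d,K,W
def cloud(d,K,W):
    v,u=np.indices(d.shape); P=np.stack([(u-K[0,2])/K[0,0]*d,(v-K[1,2])/K[1,1]*d,d],-1)
    X=P@W[:3,:3].T+W[:3,3]; X[d<=0]=np.nan; return X
def ray(u,v,z,K,W):
    r=W[:3,:3]@np.linalg.inv(K)@np.array([u,v,1.]); o=W[:3,3]; return o+r*(z-o[2])/r[2]
E
python3 - <<'E'
from h import *
print(status.get_state())
ims=[]
for n in['top','side']:
    p,d,K,W=cap(n); np.savez(f'{n}0.npz',p=p,d=d,K=K,W=W); cv2.imwrite(f'pics/{n}0.png',p); print(n,W.round(3).tolist(),(d>0).mean())
E
```

```text
{'time_s': 0.0, 'joints': array([-5.60867448e+01,  2.05907943e+01,  6.34141977e-01, -2.11417111e-02,
       -7.01346161e+01, -1.65065761e+01]), 'qd': array([ 0.04832374, -0.03009072,  0.16384129,  0.05543799,  0.08483142,
        0.02282542]), 'joint_torque': array([-1.22120608e-03, -5.82712984e+01,  2.93060410e+01,  6.99737281e+00,
        6.74759751e-03, -2.09636501e-04]), 'tcp_pos': array([ 0.20177057, -0.64365617,  0.23962947]), 'eef_rot': array([ 1.79906846e+02, -6.87885248e-03, -1.62600515e+02]), 'contact_force': array([-0.8274967 ,  0.72229874,  0.07138463]), 'moment': array([0.05138381, 0.02789674, 0.01607914]), 'gripper_force': 0.0, 'gripper_width': 0.08744383361464046}
top [[0.027, -0.995, 0.096, 0.333], [-1.0, -0.028, -0.01, 0.018], [0.013, -0.096, -0.995, 1.234], [0.0, 0.0, 0.0, 1.0]] 0.9962107340494791
side [[-0.956, -0.182, 0.231, 0.21], [-0.293, 0.644, -0.706, 0.8], [-0.02, -0.743, -0.669, 0.858], [0.0, 0.0, 0.0, 1.0]] 0.9958902994791666
```

View pics/top0.png

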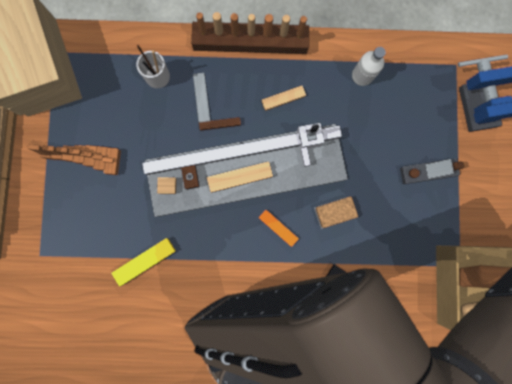

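View pics/side0.png

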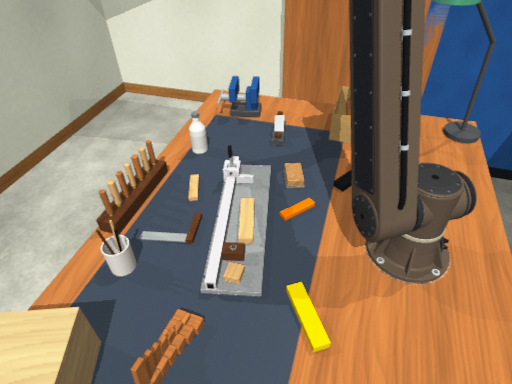

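Top view: the fence runs from (147,165) to (340,132), the batten is at (240,177), the end block at (190,177), the stop at (308,145) with its lever leaning back, and the offcut at (166,186). The side view agrees. Next I'll measure all of these.

```bash
python3 - <<'E'
from h import *
f=np.load('top0.npz');p,d,K,W=[f[k] for k in'pdKW']
X=cloud(d,K,W); hsv=cv2.cvtColor(p,cv2.COLOR_BGR2HSV)
v,u=np.indices(d.shape); roi=(u>135)&(u<355)&(v>115)&(v<220)
z=X[...,2]
print('mat z',np.nanmedian(z[230:240,60:100]),'bed z',np.nanmedian(z[192:198,190:205]),'batten z',np.nanmedian(z[174:179,235:245]),'K',K.round(1).tolist())
fm=roi&(z>.047)&(z<.065)&(hsv[...,1]<60)&(hsv[...,2]>150)
(c,s,a)=cv2.minAreaRect(np.argwhere(fm)[:,::-1].astype(np.float32)); print('fence px',c,s,a,fm.sum())
def rect(m,h,name):
    m=m.astype(np.uint8); n,l,st,_=cv2.connectedComponentsWithStats(m); i=1+np.argmax(st[1:,4])
    cs,_=cv2.findContours((l==i).astype(np.uint8),0,1); P=np.array([ray(*q[0],h,K,W)[:2] for q in max(cs,key=len)],np.float32)
    r=cv2.minAreaRect(P); print(name,np.round(r[0],4),np.round(r[1],4),round(r[2],2),'z',np.nanmedian(z[l==i]).round(4)); return r
wood=roi&(hsv[...,0]>8)&(hsv[...,0]<28)&(hsv[...,1]>70)&(hsv[...,2]>150)
rect(wood&(u>200)&(u<280),.042,'batten');rect(wood&(u<180),.042,'offcut')
rect(roi&(hsv[...,2]<110)&(hsv[...,1]>90)&(hsv[...,0]<20)&(u<205)&(v>160),.054,'endblock')
rect(fm,.055,'fence')
# fence front edge: lowest fence pixel per column
cols=[c for c in range(155,290)]
E_=np.array([ray(c,np.where(fm[:,c])[0].max()+.5,.055,K,W)[:2] for c in cols])
B_=np.array([ray(c,np.where(fm[:,c])[0].min()-.5,.055,K,W)[:2] for c in cols])
for q in(E_,B_):
    k=np.polyfit(q[:,1],q[:,0],1); print('line x=',k, 'deg',np.degrees(np.arctan(k[0])))
bed=roi&(z>.008)&(z<.03)&(hsv[...,1]<60)
rect(roi&(z>.009),.018,'jig')
big=cv2.resize(p[110:220,135:355],None,fx=3.6,fy=3.6,interpolation=cv2.INTER_CUBIC);cv2.imwrite('pics/c.png',big)
E
```

```text
mat z 0.002247715212958079 bed z 0.019293586565578336 batten z 0.04265238725535936 K [[428.1, 0.0, 252.1], [0.0, 428.1, 190.9], [0.0, 0.0, 1.0]]
fence px (242.78005981445312, 156.4600067138672) (34.506805419921875, 199.68695068359375) 81.8698959350586 2057
batten [0.4874 0.0421] [0.0437 0.1796] 16.17 z 0.0428
offcut [0.4566 0.2466] [0.0421 0.0453] 1.62 z 0.0429
endblock [0.4817 0.1795] [0.0587 0.0363] 13.11 z 0.055
fence [0.5512 0.0916] [0.0317 0.4436] 12.56 z 0.0558
line x= [-0.22338493  0.55561879] deg -12.592275516117967
line x= [-0.22271296  0.58795141] deg -12.555598974460061
jig [0.5189 0.0242] [0.1768 0.5766] 12.58 z 0.0211
```

View pics/c.png

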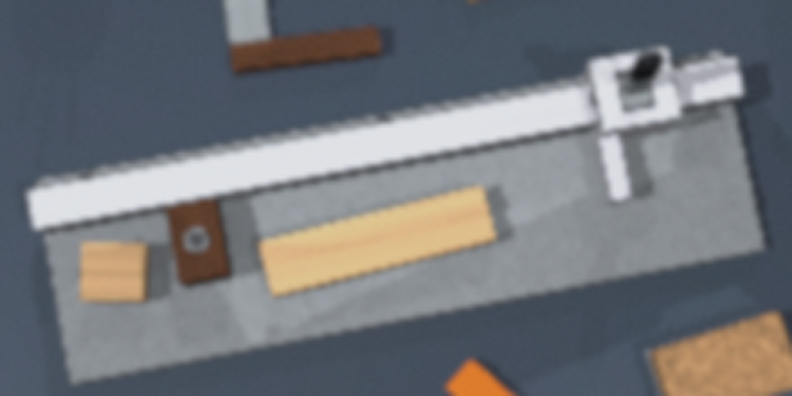

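The crop shows the stop's foot plate at crop pixels (615,165), full-image (306,156). The lever's black grip leans back at (645,68). There are clear gaps between the batten and both the fence and the end block. I'll measure the stop in jig coordinates and plan the approach.

```bash
cat >> h.py <<'E'
TH=np.radians(12.57); N=np.array([np.cos(TH),np.sin(TH)]); T_=np.array([-np.sin(TH),np.cos(TH)]); OFF=0.5428
def tojig(P): P=np.asarray(P); return np.stack([P[...,0]*N[0]+P[...,1]*N[1]-OFF,P[...,0]*T_[0]+P[...,1]*T_[1]],-1)
def tow(x,y): return (x+OFF)*N+y*T_
def go(x,y,z,yawj=None,s=None):
    "shares from the measured pose to the TCP at jig (x,y), z"
    s=s or status.get_state(); M=R.from_euler('xyz',s['eef_rot'],degrees=True).as_matrix()
    D=M.T@(np.r_[tow(x,y),z]-s['tcp_pos']); return (D/.2).round(3)
def where():
    s=status.get_state(); print('t',round(s['time_s'],2),'jig',(tojig(s['tcp_pos'])*1e3).round(1),'z',round(s['tcp_pos'][2]*1e3,1),'rot',s['eef_rot'].round(2),'F',s['contact_force'].round(1),'w',round(s['gripper_width'],4)); return s
E
python3 - <<'E'
from h import *
f=np.load('top0.npz');p,d,K,W=[f[k] for k in'pdKW']
hsv=cv2.cvtColor(p,cv2.COLOR_BGR2HSV); X=cloud(d,K,W); J=tojig(X); z=X[...,2]
v,u=np.indices(d.shape); roi=(u>280)&(u<345)&(v>115)&(v<175)
foot=roi&(J[...,0]<-.015)&(z>.035)&(z<.06)&(hsv[...,2]>150)
def st(m,n,h):
    q=np.array([tojig(ray(b,a,h,K,W)) for a,b in np.argwhere(m)]); print(n,m.sum(),'x',np.percentile(q[:,0],[1,50,99]).round(4),'y',np.percentile(q[:,1],[1,50,99]).round(4))
st(foot,'foot',.052)
st(roi&(z>.07)&(z<.09)&(hsv[...,2]>130),'saddle',.08)
dk=roi&(hsv[...,2]<70)&(z>.09); st(dk,'lever',.135); print(np.percentile(z[dk],[5,50,95]))
print([ (n,tojig(q)) for n,q in dict(bat=[.4874,.0421],eb=[.4817,.1795],off=[.4566,.2466]).items()])
s=where(); print(tow(-.12,-.065), tow(-.2,-.25))
E
```

```text
foot 105 x [-0.0629 -0.0386 -0.0159] y [-0.2652 -0.2567 -0.2482]
saddle 341 x [-0.013   0.0095  0.0429] y [-0.3104 -0.274  -0.249 ]
lever 39 x [0.0087 0.0164 0.0245] y [-0.2886 -0.2785 -0.2682]
[0.11374726 0.14664061 0.15982421]
[('bat', array([-0.05792025, -0.06498305])), ('eb', array([-0.03358096,  0.0703641 ])), ('off', array([-0.04347621,  0.14131833]))]
t 0.1 jig [-486.  -672.2] z 239.7 rot [ 1.7991e+02 -1.0000e-02 -1.6260e+02] F [ 0.2 -0.1  0.2] w 0.0875
[0.42681194 0.0285729 ] [ 0.38899143 -0.16940339]
```

Request:
{"name": "step_arm", "arguments": {"xyz": [[-0.69,0.587,-0.15],[-0.69,0.587,-0.15],[-0.69,0.587,-0.15],[-0.69,0.587,-0.15],[-0.69,0.587,-0.15],[-0.69,0.587,-0.15]], "yaw": [0,0,0,0,0,0], "claw": [-1,-1,-1,-1,-1,-1]}}

```text
time_s: 0.6
tcp_pos: [0.3004, -0.4882, 0.2718]
eef_rot: [-179.9, 0.1, -162.4]
contact_force: [-0.6, 0.5, -0.9]
gripper_width: 0.0874
gripper_force: 0.0
```

Request:
{"name": "step_arm", "arguments": {"xyz": [[-0.69,0.587,-0.15],[-0.69,0.587,-0.15],[-0.69,0.587,-0.15],[-0.69,0.587,-0.15],[-0.69,0.587,-0.15],[-0.69,0.587,-0.15]], "yaw": [0,0,0,0,0,0], "claw": [-1,-1,-1,-1,-1,-1]}}

```text
time_s: 1.1
tcp_pos: [0.3968, -0.3353, 0.3013]
eef_rot: [-180.0, 0.1, -162.4]
contact_force: [-0.2, -0.9, -0.1]
gripper_width: 0.0876
gripper_force: 0.0
```

Request:
{"name": "step_arm", "arguments": {"xyz": [[-0.69,0.587,-0.15],[-0.69,0.587,-0.15],[-0.69,0.587,-0.15],[-0.69,0.587,-0.15],[-0.69,0.587,-0.15],[-0.69,0.587,-0.15],[-0.69,0.587,-0.15]], "yaw": [0.0134,0.0134,0.0134,0.0134,0.0134,0.0134,0.0134], "claw": [-1,-1,-1,-1,-1,-1,-1]}}

```text
time_s: 1.68
tcp_pos: [0.4919, -0.1838, 0.33]
eef_rot: [180.0, -0.1, -167.3]
contact_force: [0.4, -0.5, -0.1]
gripper_width: 0.0878
gripper_force: 0.0
```

```bash
python3 - <<'E'
from h import *
where(); p,d,K,W=cap('wrist'); np.savez('w1.npz',p=p,d=d,K=K,W=W); cv2.imwrite('pics/w1.png',p)
print(W.round(3).tolist(), go(-.112,-.065,.10))
f=np.load('side0.npz');ps,ds,Ks,Ws=[f[k] for k in'pdKW']
for n,(p,d,K,W) in dict(w=(p,d,K,W),side=(ps,ds,Ks,Ws)).items():
    X=cloud(d,K,W);J=tojig(X);z=X[...,2]; h=cv2.cvtColor(p,cv2.COLOR_BGR2HSV)
    m=(z>.085)&(z<.18)&(abs(J[...,0]-.02)<.08)&(abs(J[...,1]+.279)<.03)
    q=np.c_[J[m],z[m]]*1e3; q=q[q[:,2].argsort()]; print(n,len(q),q[::max(1,len(q)//12)].round(0).tolist())
E
```

```text
t 1.68 jig [-102.7 -286.5] z 330.0 rot [ 1.7998e+02 -6.0000e-02 -1.6733e+02] F [ 0.4 -0.5 -0.1] w 0.0878
[[-0.219, 0.943, 0.25, 0.424], [0.976, 0.212, 0.057, -0.199], [0.0, 0.257, -0.967, 0.474], [0.0, 0.0, 0.0, 1.0]] [0.041 1.11  1.15 ]
w 104 [[8.0, -282.0, 85.0], [11.0, -292.0, 157.0], [11.0, -283.0, 158.0], [15.0, -293.0, 158.0], [14.0, -292.0, 158.0], [12.0, -283.0, 159.0], [18.0, -280.0, 159.0], [16.0, -290.0, 159.0], [18.0, -278.0, 159.0], [13.0, -286.0, 159.0], [15.0, -279.0, 159.0], [19.0, -285.0, 160.0], [16.0, -288.0, 160.0]]
side 72 [[15.0, -273.0, 87.0], [15.0, -274.0, 94.0], [14.0, -274.0, 103.0], [8.0, -281.0, 111.0], [8.0, -290.0, 117.0], [8.0, -292.0, 124.0], [9.0, -274.0, 133.0], [20.0, -278.0, 138.0], [15.0, -274.0, 145.0], [11.0, -273.0, 150.0], [11.0, -276.0, 156.0], [14.0, -273.0, 158.0]]
```

View pics/w1.png

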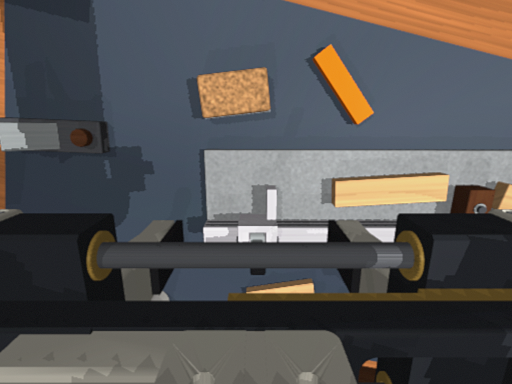

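The wrist view shows the lever grip upright at (258,268), above the stop, so it stands near 0.35 rad. The batten is at (390,190) and the end block at (475,200). First I'll push the batten to the fence with the fingers open, which gives two contact points.

Request:
{"name": "step_arm", "arguments": {"xyz": [[0.04,0.8,0.3],[0.04,0.8,0.3],[0.04,0.8,0.3],[0.04,0.8,0.3],[0.04,0.8,0.3],[0.04,0.8,0.3]], "yaw": [0,0,0,0,0,0], "claw": [-1,-1,-1,-1,-1,-1]}}

```text
time_s: 2.23
tcp_pos: [0.4476, -0.0293, 0.2698]
eef_rot: [180.0, -0.1, -167.3]
contact_force: [0.8, 0.2, 0.3]
gripper_width: 0.0875
gripper_force: 0.0
```

Request:
{"name": "step_arm", "arguments": {"xyz": [[0,0.31,0.85],[0,0.31,0.85],[0,0.31,0.85],[0,0.31,0.85],[0,0.31,0.85],[0,0.31,0.85],[0,0.31,0.85]], "yaw": [0,0,0,0,0,0,0], "claw": [-1,-1,-1,-1,-1,-1,-1]}}

```text
time_s: 2.82
tcp_pos: [0.4359, 0.0295, 0.1006]
eef_rot: [-179.9, -0.1, -167.5]
contact_force: [0.6, 0.0, 1.6]
gripper_width: 0.0881
gripper_force: 0.0
```

```bash
python3 - <<'E'
from h import *
where(); print(go(-.112,-.065,.038), go(-.0545,-.065,.038))
E
```

```text
t 2.82 jig [-111.   -66.1] z 100.6 rot [-1.7994e+02 -8.0000e-02 -1.6746e+02] F [0.6 0.  1.6] w 0.0881
[0.005 0.006 0.313] [-0.283  0.006  0.313]
```

Request:
{"name": "step_arm", "arguments": {"xyz": [[0,0,0.15],[0,0,0.25],[0,0,0.3],[0,0,0.31],[0,0,0.31],[-0.03,0,0.31],[-0.05,0,0.31],[-0.07,0,0.31],[-0.09,0,0.31],[-0.11,0,0.31],[-0.13,0,0.31],[-0.15,0,0.31],[-0.17,0,0.31],[-0.19,0,0.31],[-0.21,0,0.31],[-0.23,0,0.31],[-0.24,0,0.31],[-0.25,0,0.31],[-0.25,0,0.31]], "yaw": [0,0,0,0,0,0,0,0,0,0,0,0,0,0,0,0,0,0,0], "claw": [-1,-1,-1,-1,-1,-1,-1,-1,-1,-1,-1,-1,-1,-1,-1,-1,-1,-1,-1]}}

```text
time_s: 4.4
tcp_pos: [0.4847, 0.0418, 0.0385]
eef_rot: [180.0, 0.0, -167.4]
contact_force: [0.7, -1.1, -0.2]
gripper_width: 0.0878
gripper_force: 0.0
```

Request:
{"name": "step_arm", "arguments": {"xyz": [[-0.01,0,0],[-0.015,0,0],[-0.02,0,0],[-0.025,0,0],[-0.025,0,0]], "yaw": [0,0,0,0,0], "claw": [-1,-1,-1,-1,-1]}}

```text
time_s: 4.82
tcp_pos: [0.4887, 0.0426, 0.0384]
eef_rot: [-180.0, -0.1, -167.4]
contact_force: [-1.8, -0.6, 1.0]
gripper_width: 0.0876
gripper_force: 1.2
```

```bash
python3 - <<'E'
from h import *
where()
E
```

```text
t 4.82 jig [-56.5 -64.7] z 38.4 rot [-1.8000e+02 -5.0000e-02 -1.6742e+02] F [-1.8 -0.6  1. ] w 0.0876
```

Request:
{"name": "step_arm", "arguments": {"xyz": [[-0.005,0,0],[-0.01,0,0],[-0.015,0,0],[-0.015,0,0]], "yaw": [0,0,0,0], "claw": [-1,-1,-1,-1]}}

```text
time_s: 5.15
tcp_pos: [0.4889, 0.0423, 0.038]
eef_rot: [-180.0, -0.3, -167.4]
contact_force: [-10.9, 1.1, 7.8]
gripper_width: 0.0877
gripper_force: 5.6
```

The batten is against the fence: the force rose with no further travel. Next I'll back off, close the fingers and go behind the stop's foot.

Request:
{"name": "step_arm", "arguments": {"xyz": [[0.1,0,0],[0.2,0,-0.1],[0.2,0,-0.3],[0.2,-1,-0.3],[0.2,-1,-0.3],[0.2,-1,-0.3],[0.2,-1,-0.3],[0.2,-1,-0.3],[0.2,-1,-0.3]], "yaw": [0,0,0,0,0,0,0,0,0], "claw": [-1,-1,-1,1,1,1,1,1,1], "grip_force": 20}}

```text
time_s: 5.9
tcp_pos: [0.4981, -0.1651, 0.0987]
eef_rot: [-179.9, 0.1, -167.6]
contact_force: [-0.3, -0.7, 1.5]
gripper_width: 0.0531
gripper_force: 0.0
```

Request:
{"name": "step_arm", "arguments": {"xyz": [[0,-0.28,0],[0,-0.28,0],[0,-0.28,0],[0,-0.28,0]], "yaw": [0,0,0,0], "claw": [1,1,1,1]}}

```text
time_s: 6.23
tcp_pos: [0.5089, -0.2158, 0.0984]
eef_rot: [-180.0, 0.0, -167.5]
contact_force: [-0.2, 1.1, -0.1]
gripper_width: 0.0265
gripper_force: 0.0
```

```bash
python3 - <<'E'
from h import *
where(); print(go(-.045,-.32,.044))
for n in ['top']:
    p,d,K,W=cap(n); np.savez(n+'1.npz',p=p,d=d,K=K,W=W); cv2.imwrite('pics/t1.png',cv2.resize(p[110:220,135:355],None,fx=3.6,fy=3.6,interpolation=cv2.INTER_CUBIC))
h=cv2.cvtColor(p,cv2.COLOR_BGR2HSV); m=cv2.inRange(h,(8,70,150),(28,255,255)); m[:, :200]=0;m[:,300:]=0;m[:140]=0;m[205:]=0
c=max(cv2.findContours(m,0,1)[0],key=cv2.contourArea); r=cv2.minAreaRect(np.array([tojig(ray(*q[0],.042,K,W)) for q in c],np.float32)); print(r)
E
```

```text
t 6.23 jig [ -93.  -321.4] z 98.4 rot [-1.7999e+02  2.0000e-02 -1.6752e+02] F [-0.2  1.1 -0.1] w 0.0265
[-0.24   0.007  0.272]
((-0.02276596985757351, -0.030528590083122253), (0.04497979208827019, 0.10977001488208771), 0.928142786026001)
```

View pics/t1.png

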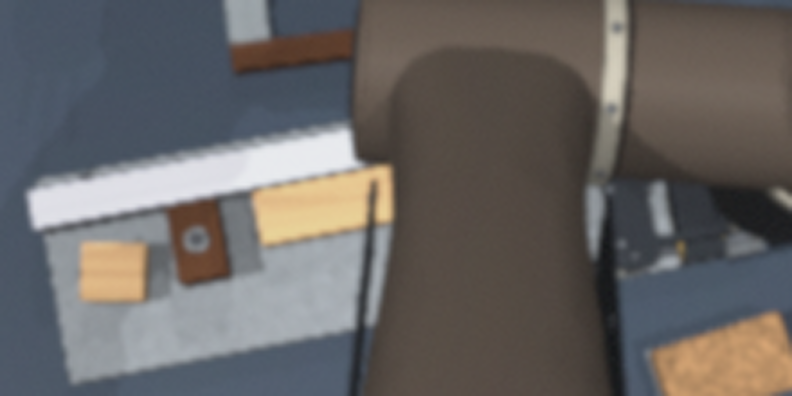

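The batten lies flush along the fence at crop (325,205), with a gap still left to the end block at (200,240). Now I'll lower behind the foot plate and push.

Request:
{"name": "step_arm", "arguments": {"xyz": [[0,0,0.15],[0,0,0.27],[0,0,0.27],[-0.12,0,0.27],[-0.24,0,0.27],[-0.24,0,0.27],[-0.24,0,0.27]], "yaw": [0,0,0,0,0,0,0], "claw": [1,1,1,1,1,1,1]}}

```text
time_s: 6.87
tcp_pos: [0.5571, -0.2036, 0.0456]
eef_rot: [-180.0, 0.1, -167.3]
contact_force: [0.4, 0.1, -0.5]
gripper_width: 0.0004
gripper_force: 0.0
```

```bash
python3 - <<'E'
from h import *
where(); print(go(-.045,-.166,.044))
E
```

```text
t 6.87 jig [ -43.4 -320. ] z 45.6 rot [-1.7997e+02  7.0000e-02 -1.6730e+02] F [ 0.4  0.1 -0.5] w 0.0004
[0.006 0.77  0.008]
```

Request:
{"name": "step_arm", "arguments": {"xyz": [[0,0.08,0],[0,0.13,0],[0,0.16,0],[0,0.18,0],[0,0.2,0],[0,0.22,0],[0,0.24,0],[0,0.26,0],[0,0.28,0],[0,0.3,0],[0,0.32,0],[0,0.34,0],[0,0.36,0],[0,0.38,0],[0,0.4,0],[0,0.42,0],[0,0.44,0],[0,0.46,0],[0,0.48,0],[0,0.5,0]], "yaw": [0,0,0,0,0,0,0,0,0,0,0,0,0,0,0,0,0,0,0,0], "claw": [1,1,1,1,1,1,1,1,1,1,1,1,1,1,1,1,1,1,1,1]}}

```text
time_s: 8.53
tcp_pos: [0.5338, -0.1067, 0.0446]
eef_rot: [180.0, 0.0, -167.4]
contact_force: [0.6, -0.8, 2.2]
gripper_width: 0.0005
gripper_force: 1.0
```

Request:
{"name": "step_arm", "arguments": {"xyz": [[0,0.02,0],[0,0.04,0],[0,0.06,0],[0,0.08,0],[0,0.1,0],[0,0.12,0],[0,0.14,0],[0,0.16,0],[0,0.18,0],[0,0.19,0],[0,0.2,0],[0,0.21,0],[0,0.22,0],[0,0.22,0]], "yaw": [0,0,0,0,0,0,0,0,0,0,0,0,0,0], "claw": [1,1,1,1,1,1,1,1,1,1,1,1,1,1]}}

```text
time_s: 9.7
tcp_pos: [0.5241, -0.0638, 0.0445]
eef_rot: [180.0, -0.0, -167.4]
contact_force: [0.1, -0.1, 0.6]
gripper_width: 0.0008
gripper_force: 0.5
```

```bash
python3 - <<'E'
from h import *
s=where(); print('Fy_j',T_@s['contact_force'][:2])
E
```

```text
t 9.7 jig [ -45.2 -176.4] z 44.5 rot [ 1.7999e+02 -1.0000e-02 -1.6742e+02] F [ 0.1 -0.1  0.6] w 0.0008
Fy_j -0.1560366751330676
```

Request:
{"name": "step_arm", "arguments": {"xyz": [[0,0.008,0],[0,0.016,0],[0,0.024,0],[0,0.032,0],[0,0.04,0],[0,0.04,0]], "yaw": [0,0,0,0,0,0], "claw": [1,1,1,1,1,1]}}

```text
time_s: 10.2
tcp_pos: [0.5223, -0.056, 0.0445]
eef_rot: [180.0, -0.0, -167.4]
contact_force: [0.9, -1.5, 0.6]
gripper_width: 0.0005
gripper_force: 0.5
```

Request:
{"name": "step_arm", "arguments": {"xyz": [[0,0.006,0],[0,0.012,0],[0,0.012,0]], "yaw": [0,0,0], "claw": [1,1,1]}}

```text
time_s: 10.45
tcp_pos: [0.5218, -0.0538, 0.0445]
eef_rot: [180.0, -0.0, -167.4]
contact_force: [0.7, -0.7, 0.2]
gripper_width: 0.0002
gripper_force: 0.7
```

```bash
python3 - <<'E'
from h import *
s=where(); print('Fy_j',T_@s['contact_force'][:2])
p,d,K,W=cap('side'); cv2.imwrite('pics/s2.png',cv2.resize(p[150:300,180:330],None,fx=4,fy=4,interpolation=cv2.INTER_CUBIC))
E
```

```text
t 10.45 jig [ -45.2 -166.1] z 44.5 rot [ 1.8000e+02 -1.0000e-02 -1.6741e+02] F [ 0.7 -0.7  0.2] w 0.0002
Fy_j -0.8605637217940084
```

View pics/s2.png

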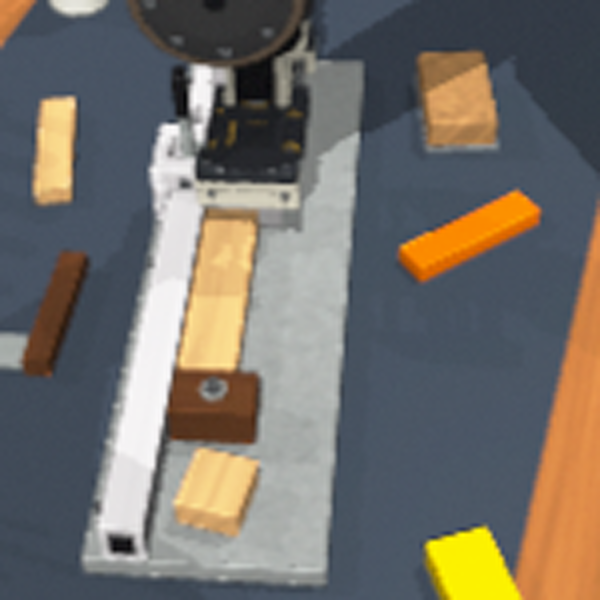

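The side view shows the batten along the fence, its end hidden behind the end block at (215,400), and the stop following it. The force has not risen yet, so I'll keep pushing gently.

Request:
{"name": "step_arm", "arguments": {"xyz": [[0,0.004,0],[0,0.008,0],[0,0.012,0],[0,0.012,0]], "yaw": [0,0,0,0], "claw": [1,1,1,1]}}

```text
time_s: 10.83
tcp_pos: [0.5213, -0.0516, 0.0445]
eef_rot: [180.0, -0.0, -167.4]
contact_force: [0.4, -2.1, 0.2]
gripper_width: 0.0002
gripper_force: 0.9
```

Request:
{"name": "step_arm", "arguments": {"xyz": [[0,0.004,0],[0,0.008,0],[0,0.008,0]], "yaw": [0,0,0], "claw": [1,1,1]}}

```text
time_s: 11.08
tcp_pos: [0.5212, -0.0507, 0.0446]
eef_rot: [-180.0, -0.0, -167.4]
contact_force: [1.7, -7.0, -1.8]
gripper_width: 0.0002
gripper_force: 3.7
```

There is firm contact (7 N) with no further travel. I'll back off and up, then look before clamping.

Request:
{"name": "step_arm", "arguments": {"xyz": [[0,-0.05,0],[0,-0.2,0],[0,-0.2,0],[0.2,-0.2,-0.4],[0.3,-0.1,-0.8],[0.3,0.1,-1],[0.3,0.2,-1],[0.3,0.2,-1],[0.3,0.2,-1]], "yaw": [0,0,0,0,0,0,0,0,0], "claw": [1,1,1,1,1,1,1,1,1]}}

```text
time_s: 11.83
tcp_pos: [0.4536, -0.0231, 0.2486]
eef_rot: [180.0, 0.3, -167.4]
contact_force: [-0.2, -0.2, -0.3]
gripper_width: 0.0002
gripper_force: 0.0
```

```bash
python3 - <<'E'
from h import *
where(); p,d,K,W=cap('wrist'); np.savez('w2.npz',p=p,d=d,K=K,W=W); cv2.imwrite('pics/w2.png',p[60:280])
X=cloud(d,K,W);J=tojig(X);z=X[...,2]
m=(z>.1)&(z<.18)&(abs(J[...,0]-.02)<.06)&(abs(J[...,1]+.16)<.06)
print('lever',m.sum(),(np.c_[J[m],z[m]]*1e3).round(0)[::max(1,m.sum()//8)].tolist())
E
```

```text
t 11.83 jig [-105.1 -121.3] z 248.6 rot [ 179.96    0.28 -167.4 ] F [-0.2 -0.2 -0.3] w 0.0002
lever 0 []
```

View pics/w2.png

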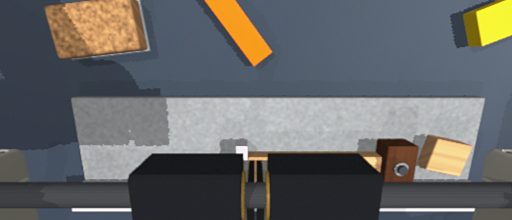

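The batten's front edge runs parallel to the bed at row 96–155, and its ends meet the foot at (245,155) and the block at (380,155). The fingers hide most of it, so I'll take one clearer look from the side.

Request:
{"name": "step_arm", "arguments": {"xyz": [[0,-0.8,-0.4],[0,-0.8,-0.4],[0,-0.8,-0.4],[0,-0.8,-0.4],[0,-0.8,-0.4],[0,-0.8,-0.4]], "yaw": [0,0,0,0,0,0], "claw": [1,1,1,1,1,1]}}

```text
time_s: 12.38
tcp_pos: [0.4894, -0.1828, 0.3255]
eef_rot: [-180.0, 0.1, -167.6]
contact_force: [-0.0, 1.0, 0.4]
gripper_width: 0.0003
gripper_force: 0.0
```

```bash
python3 - <<'E'
from h import *
where(); p,d,K,W=cap('wrist'); np.savez('w3.npz',p=p,d=d,K=K,W=W); cv2.imwrite('pics/w3.png',cv2.resize(p[140:290,210:512],None,fx=2.6,fy=2.6,interpolation=cv2.INTER_CUBIC))
X=cloud(d,K,W);J=tojig(X);z=X[...,2]
m=(z>.1)&(z<.18)&(abs(J[...,0]-.02)<.06)&(abs(J[...,1]+.16)<.06)
print('lever',m.sum(),(np.c_[J[m],z[m]]*1e3).round(0)[::max(1,m.sum()//8)].tolist())
h=cv2.cvtColor(p,cv2.COLOR_BGR2HSV); m=cv2.inRange(h,(8,60,120),(28,255,255)); m[(J[...,0]>.02)|(J[...,0]<-.08)|(J[...,1]<-.15)|(J[...,1]>.052)|~np.isfinite(z)]=0
c=max(cv2.findContours(m,0,1)[0],key=cv2.contourArea); r=cv2.minAreaRect(np.array([tojig(ray(*q[0],.042,K,W)) for q in c],np.float32)); print(r)
pv=np.array([15,68.]);
for ph in [0,15,30,45,60,75,85]:
    a=np.radians(ph); c=pv+70*np.array([-np.sin(a),np.cos(a)])+5.5*np.array([np.cos(a),np.sin(a)]); print(ph,(c+[10,14]).round(1))
E
```

```text
t 12.38 jig [-105. -285.] z 325.5 rot [-1.7998e+02  7.0000e-02 -1.6761e+02] F [-0.   1.   0.4] w 0.0003
lever 0 []
((-0.025730151683092117, -0.03980261832475662), (0.17587590217590332, 0.04577464982867241), 89.23982238769531)
0 [ 30.5 152. ]
15 [ 12.2 151. ]
30 [ -5.2 145.4]
45 [-20.6 135.4]
60 [-32.9 121.8]
75 [-41.2 105.4]
85 [-44.3  93.6]
```

View pics/w3.png

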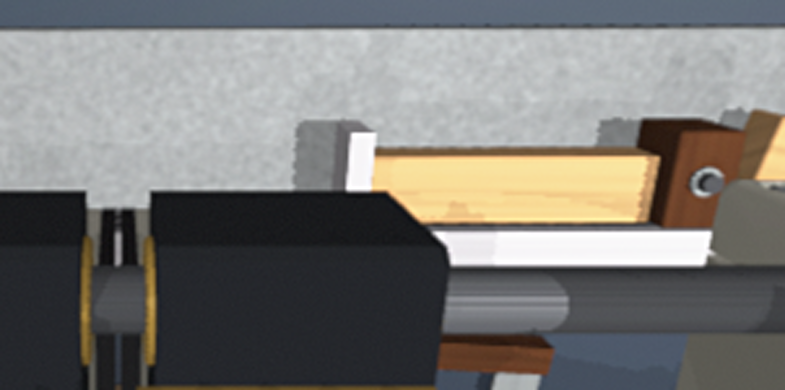

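The foot touches the batten's end at crop (372,150) and the block meets it at (655,190). The edges look parallel. I'll check the batten's angle against the bed edge numerically.

```bash
python3 - <<'E'
from h import *
f=np.load('w3.npz');p,d,K,W=[f[k] for k in'pdKW']
g=cv2.cvtColor(p,cv2.COLOR_BGR2GRAY).astype(int); h=cv2.cvtColor(p,cv2.COLOR_BGR2HSV)
# columns across batten: crop x/2.6+210
cols=np.arange(378,454,3)
b=h[...,0].astype(int)*0+((h[...,1]>60)&(h[...,0]<30)).astype(int)
for name,lo,hi,mk,zz in [('batten front lower',190,225,(h[...,1]>60)&(h[...,0]<30),.018),('fence/batten',205,245,(h[...,1]<45)&(h[...,2]>170),.055)]:
    q=[]
    for c in cols:
        r=np.where(mk[lo:hi,c])[0]
        if len(r): q.append(tojig(ray(c,lo+r[0]-.5,zz,K,W)))
    q=np.array(q); k=np.polyfit(q[:,1],q[:,0],1); print(name,len(q),'deg',np.degrees(np.arctan(k[0])).round(2),'x',(q[[0,-1]]*1e3).round(1).tolist(),'res',np.std(q[:,0]-np.polyval(k,q[:,1])).round(5))
q=np.array([tojig(ray(c,145+np.argmax(np.abs(np.diff(g[145:165,c]))),.018,K,W)) for c in range(220,500,5)]); k=np.polyfit(q[:,1],q[:,0],1);print('bed edge deg',np.degrees(np.arctan(k[0])),q[:,0].mean())
print(p[190:232:2,420].tolist())
E
```

```text
batten front lower 26 deg 0.18 x [[-45.2, -78.3], [-44.8, 48.0]] res 0.0
fence/batten 26 deg 0.18 x [[-2.8, -89.4], [-2.4, 30.3]] res 0.0
bed edge deg 0.08484941165166202 -0.12319548184342777
[[189, 188, 185], [196, 194, 191], [192, 191, 187], [125, 134, 142], [57, 86, 112], [126, 185, 238], [157, 225, 250], [158, 227, 249], [157, 225, 249], [153, 222, 249], [155, 224, 249], [152, 221, 249], [138, 203, 243], [148, 219, 248], [149, 218, 249], [153, 222, 249], [148, 219, 249], [161, 236, 255], [67, 73, 83], [122, 118, 121], [253, 253, 253]]
```

The batten is parallel and flush: both edges agree with the bed to about 0.1°, and the 44 mm width checks out. Next I'll go behind the lever.

Request:
{"name": "step_arm", "arguments": {"xyz": [[-0.78,0.64,0.4],[-0.78,0.64,0.4],[-0.78,0.64,0.4],[-0.78,0.64,0.4],[-0.78,0.64,0.5],[-0.78,0.64,0.53],[-0.78,0.64,0.53]], "yaw": [0,0,0,0,0,0,0], "claw": [1,1,1,1,1,1,1]}}

```text
time_s: 13.02
tcp_pos: [0.6114, -0.0177, 0.2123]
eef_rot: [179.9, -0.5, -167.3]
contact_force: [-1.5, -0.6, -1.1]
gripper_width: 0.0003
gripper_force: 0.0
```

```bash
python3 - <<'E'
from h import *
where(); print(go(.045,-.157,.152)); p,d,K,W=cap('side'); cv2.imwrite('pics/s3.png',cv2.resize(p[120:270,170:320],None,fx=4,fy=4,interpolation=cv2.INTER_CUBIC))
E
```

```text
t 13.02 jig [  50.1 -150.4] z 212.3 rot [ 179.91   -0.49 -167.25] F [-1.5 -0.6 -1.1] w 0.0003
[ 0.023 -0.034  0.302]
```

View pics/s3.png

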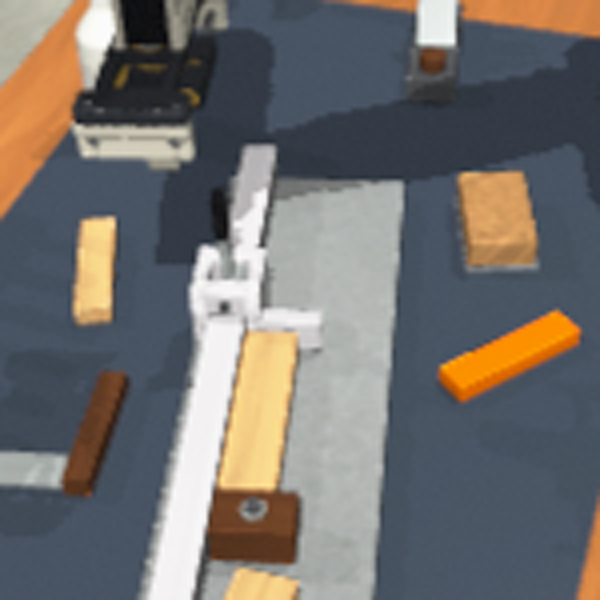

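The side view shows the gripper behind and above the lever, whose grip is at (220,210). The stop's foot is snug on the batten at (270,330). I'll lower, then sweep the lever over.

Request:
{"name": "step_arm", "arguments": {"xyz": [[0.02,-0.03,0.1],[0.02,-0.03,0.2],[0.02,-0.03,0.3],[0.02,-0.03,0.3],[0.02,-0.03,0.3]], "yaw": [0,0,0,0,0], "claw": [1,1,1,1,1]}}

```text
time_s: 13.48
tcp_pos: [0.6096, -0.0284, 0.1588]
eef_rot: [-180.0, -0.1, -167.4]
contact_force: [0.2, -0.8, 0.5]
gripper_width: 0.0003
gripper_force: 0.0
```

```bash
python3 - <<'E'
from h import *
s=where()
pv=np.array([13,68.])
for ph in [0,10,20,30,40,50,60,65,70,75,80,85]:
    a=np.radians(ph); c=pv+70*np.array([-np.sin(a),np.cos(a)])+5.5*np.array([np.cos(a),np.sin(a)])+[10,14]
    print(ph,c.round(1),go(c[0]/1e3,-.157+ph/85*.001,c[1]/1e3,s=s).tolist())
E
```

```text
t 13.48 jig [  46.  -160.4] z 158.8 rot [-1.7999e+02 -8.0000e-02 -1.6741e+02] F [ 0.2 -0.8  0.5] w 0.0003
0 [ 28.5 152. ] [0.087, 0.017, 0.034]
10 [ 16.3 151.9] [0.149, 0.017, 0.035]
20 [  4.2 149.7] [0.209, 0.018, 0.046]
30 [ -7.2 145.4] [0.266, 0.019, 0.068]
40 [-17.8 139.2] [0.319, 0.019, 0.099]
50 [-27.1 131.2] [0.365, 0.02, 0.139]
60 [-34.9 121.8] [0.404, 0.02, 0.186]
65 [-38.1 116.6] [0.42, 0.021, 0.212]
70 [-40.9 111.1] [0.434, 0.021, 0.239]
75 [-43.2 105.4] [0.446, 0.021, 0.268]
80 [-45.   99.6] [0.455, 0.022, 0.297]
85 [-46.3  93.6] [0.461, 0.022, 0.327]
```

Request:
{"name": "step_arm", "arguments": {"xyz": [[0.02,0.017,0.034],[0.04,0.017,0.034],[0.06,0.017,0.034],[0.075,0.017,0.034],[0.09,0.017,0.034],[0.11,0.017,0.034],[0.13,0.017,0.034],[0.15,0.017,0.035],[0.17,0.018,0.038],[0.19,0.018,0.042],[0.21,0.018,0.046],[0.23,0.018,0.053],[0.25,0.019,0.061],[0.266,0.019,0.068],[0.285,0.019,0.078],[0.303,0.019,0.088],[0.319,0.019,0.099],[0.335,0.02,0.112],[0.35,0.02,0.125],[0.365,0.02,0.139]], "yaw": [0,0,0,0,0,0,0,0,0,0,0,0,0,0,0,0,0,0,0,0], "claw": [1,1,1,1,1,1,1,1,1,1,1,1,1,1,1,1,1,1,1,1]}}

```text
time_s: 15.15
tcp_pos: [0.5385, -0.0402, 0.131]
eef_rot: [-180.0, 0.1, -167.4]
contact_force: [0.3, -1.5, 5.8]
gripper_width: 0.0004
gripper_force: 2.2
```

```bash
python3 - <<'E'
from h import *
s=where(); print('Fj',tojig(s['contact_force'])+[OFF,0])
pv=np.array([13,68.])
for ph in [55,60,65,70,75,80,85,88]:
    a=np.radians(ph); c=pv+70*np.array([-np.sin(a),np.cos(a)])+5.5*np.array([np.cos(a),np.sin(a)])+[10,14]
    print(ph,c.round(1),go(c[0]/1e3,-.157+ph/85*.001,c[1]/1e3,s=s).tolist())
E
```

```text
t 15.15 jig [ -25.9 -156.5] z 131.0 rot [-1.7998e+02  6.0000e-02 -1.6740e+02] F [ 0.3 -1.5  5.8] w 0.0004
Fj [-0.04835946 -1.47536639]
55 [-31.2 126.7] [0.026, 0.001, 0.022]
60 [-34.9 121.8] [0.045, 0.001, 0.046]
65 [-38.1 116.6] [0.061, 0.001, 0.072]
70 [-40.9 111.1] [0.075, 0.001, 0.099]
75 [-43.2 105.4] [0.086, 0.002, 0.128]
80 [-45.   99.6] [0.095, 0.002, 0.157]
85 [-46.3  93.6] [0.102, 0.002, 0.187]
88 [-46.8  89.9] [0.104, 0.003, 0.205]
```

Request:
{"name": "step_arm", "arguments": {"xyz": [[0.014,0,0.011],[0.026,0,0.022],[0.036,0,0.034],[0.045,0,0.046],[0.053,0,0.059],[0.061,0,0.072],[0.068,0,0.085],[0.075,0,0.099],[0.081,0,0.113],[0.086,0,0.128],[0.091,0,0.143],[0.095,0,0.157],[0.099,0,0.172],[0.102,0,0.187],[0.102,0,0.187]], "yaw": [0,0,0,0,0,0,0,0,0,0,0,0,0,0,0], "claw": [1,1,1,1,1,1,1,1,1,1,1,1,1,1,1]}}

```text
time_s: 16.4
tcp_pos: [0.5185, -0.0447, 0.0936]
eef_rot: [-180.0, -0.0, -167.4]
contact_force: [-1.0, -1.0, 10.1]
gripper_width: 0.0005
gripper_force: 5.1
```

Request:
{"name": "step_arm", "arguments": {"xyz": [[0,0,0.008],[0,0,0.016],[0,0,0.016]], "yaw": [0,0,0], "claw": [1,1,1]}}

```text
time_s: 16.65
tcp_pos: [0.5185, -0.0449, 0.0927]
eef_rot: [-179.9, 0.0, -167.3]
contact_force: [-9.7, 1.1, 33.1]
gripper_width: 0.0004
gripper_force: 16.1
```

```bash
python3 - <<'E'
from h import *
where()
E
```

```text
t 16.65 jig [ -46.5 -156.6] z 92.7 rot [-1.7994e+02  2.0000e-02 -1.6735e+02] F [-9.7  1.1 33.1] w 0.0004
```

The lever is on its end stop: 33 N with no further travel. I'll lift off and verify.

Request:
{"name": "step_arm", "arguments": {"xyz": [[0,0,-0.1],[0,0,-0.4],[0,0,-0.8],[0.3,-0.7,-1],[0.3,-0.7,-1],[0.3,-0.7,-1],[0.3,-0.7,-1],[0.3,-0.7,-1],[0.3,-0.7,-1],[0.3,-0.7,-1]], "yaw": [0,0,0,0,0,0,0,0,0,0], "claw": [1,1,1,1,1,1,1,1,1,1]}}

```text
time_s: 17.48
tcp_pos: [0.4895, -0.1944, 0.2892]
eef_rot: [179.9, -0.1, -167.5]
contact_force: [0.3, 0.1, -0.7]
gripper_width: 0.0004
gripper_force: 0.0
```

```bash
python3 - <<'E'
from h import *
where(); p,d,K,W=cap('wrist'); a=cv2.resize(p[140:290,210:512],None,fx=2.6,fy=2.6,interpolation=cv2.INTER_CUBIC)
q,ds,Ks,Ws=cap('side'); b=cv2.resize(q[180:240,190:310],None,fx=3.4,fy=3.4,interpolation=cv2.INTER_CUBIC)
c=np.zeros((a.shape[0]+b.shape[0],a.shape[1],3),np.uint8); c[:a.shape[0]]=a; c[a.shape[0]:,:b.shape[1]]=b; cv2.imwrite('pics/w4.png',c)
for n,(d,K,W) in dict(w=(d,K,W),s=(ds,Ks,Ws)).items():
    X=cloud(d,K,W);J=tojig(X);z=X[...,2]; m=(z>.066)&(z<.12)&(J[...,0]<-.02)&(J[...,0]>-.1)&(abs(J[...,1]+.157)<.03)
    e=np.c_[J[m],z[m]]*1e3; print(n,len(e),e.round(0)[::max(1,len(e)//8)].tolist())
h=cv2.cvtColor(p,cv2.COLOR_BGR2HSV); K,W=cams.calibration('wrist')['mtx'],W
E
```

```text
t 17.48 jig [-107.3 -296.3] z 289.2 rot [ 1.7992e+02 -6.0000e-02 -1.6754e+02] F [ 0.3  0.1 -0.7] w 0.0004
w 301 [[-79.0, -172.0, 75.0], [-78.0, -163.0, 82.0], [-75.0, -157.0, 81.0], [-71.0, -171.0, 82.0], [-68.0, -164.0, 81.0], [-65.0, -160.0, 82.0], [-60.0, -174.0, 77.0], [-58.0, -167.0, 81.0], [-55.0, -160.0, 80.0]]
s 102 [[-41.0, -170.0, 80.0], [-21.0, -167.0, 78.0], [-61.0, -163.0, 83.0], [-41.0, -162.0, 79.0], [-22.0, -155.0, 79.0], [-61.0, -158.0, 79.0], [-42.0, -155.0, 76.0], [-22.0, -154.0, 72.0], [-61.0, -156.0, 72.0]]
```

View pics/w4.png

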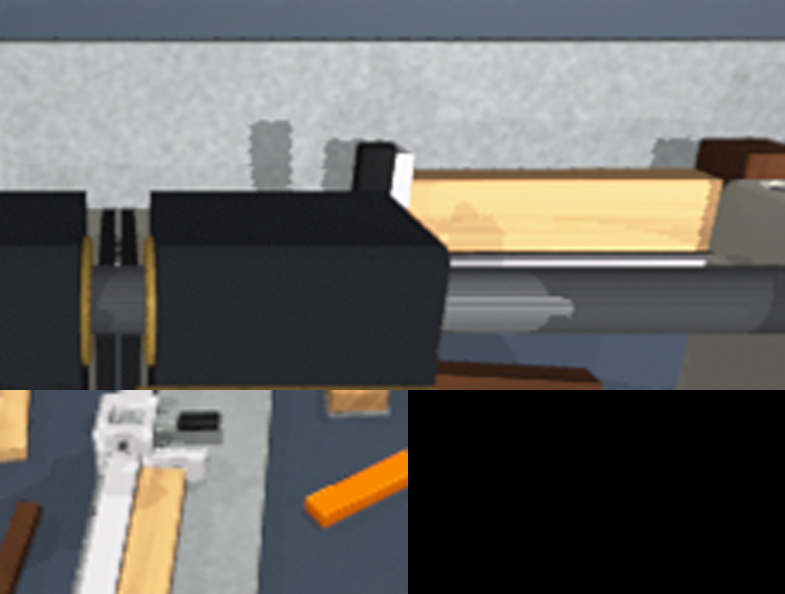

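The lever's black grip lies forward and nearly level at (375,170), with its top at z ≈ 81 mm as expected when locked. The foot is on the batten's end at (410,185), and the batten is flush along the fence. Handing in.

```bash
python3 -c "
from plant import job; print(job.close_job())"
```

```text
the job is handed in; nothing more can be done
None
```

The job is handed in at about 17.5 s of the 54 s: the batten is flush to the fence and up against the end block, the stop touches its other end, and the cam lever is pressed down to its end stop; I did not touch the offcut, sanding block or try square, and the hand-in returned no verdict.

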